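# Load round-bottom flasks into their heating blocks

### The job

Set up the four reactions for heating: take each round-bottom flask from its cork ring on the tray and set it gently, without dropping it, into the heating block on the hotplate whose well fits it (stopper and block share the colour of the size). At the end all four must stand upright, fully down in their own wells and let go; do not tip a flask over, and leave the wash bottle and the beaker where they are.

Things in the scene. Friction and masses are not known exactly. Their poses are not given: they have to be found in the camera images.
- flask_25: loose 25 ml round-bottom glass flask, yellow stopper: bulb 41 mm wide; neck 18 mm wide, its top 78 mm above the origin; stopper as wide, 14 mm taller. 45 g. Held by a seat that fits, it keeps the lean it is let go with. Origin: lowest point of the bulb, z up the neck. Starts in a fixed cork ring on a tray, origin 7 mm above the worktop. Grasp the neck from above, TCP 66 mm above the origin.
- flask_50: loose 50 ml round-bottom glass flask, blue stopper: bulb 51 mm wide; neck 23 mm wide, its top 92 mm above the origin; stopper as wide, 15 mm taller. 65 g. Held by a seat that fits, it keeps the lean it is let go with. Origin: lowest point of the bulb, z up the neck. Starts in a fixed cork ring on a tray, origin 7 mm above the worktop. Grasp the neck from above, TCP 80 mm above the origin.
- flask_100: loose 100 ml round-bottom glass flask, green stopper: bulb 64 mm wide; neck 28 mm wide, its top 110 mm above the origin; stopper as wide, 16 mm taller. 100 g. Held by a seat that fits, it keeps the lean it is let go with. Origin: lowest point of the bulb, z up the neck. Starts in a fixed cork ring on a tray, origin 7 mm above the worktop. Grasp the neck from above, TCP 98 mm above the origin.
- flask_250: loose 250 ml round-bottom glass flask, red stopper: bulb 85 mm wide; neck 34 mm wide, its top 142 mm above the origin; stopper as wide, 18 mm taller. 180 g. Held by a seat that fits, it keeps the lean it is let go with. Origin: lowest point of the bulb, z up the neck. Starts in a fixed cork ring on a tray, origin 7 mm above the worktop. Grasp the neck from above, TCP 130 mm above the origin.
- block_25: fixed round yellow heating block for the 25 ml flask, 72 mm wide, 25 mm tall, a bowl-shaped well in its top that fits the 41 mm bulb. Stands on a white 275 mm square hotplate whose top is 52 mm above the worktop; neighbouring wells are 122 mm apart. Origin: centre of the underside, z up through the well. A seated flask's origin lies 10 mm above this origin, on its axis.
- block_50: fixed round blue heating block for the 50 ml flask, 82 mm wide, 29 mm tall, a bowl-shaped well in its top that fits the 51 mm bulb. Stands on a white 275 mm square hotplate whose top is 52 mm above the worktop; neighbouring wells are 122 mm apart. Origin: centre of the underside, z up through the well. A seated flask's origin lies 10 mm above this origin, on its axis.
- block_100: fixed round green heating block for the 100 ml flask, 94 mm wide, 34 mm tall, a bowl-shaped well in its top that fits the 64 mm bulb. Stands on a white 275 mm square hotplate whose top is 52 mm above the worktop; neighbouring wells are 122 mm apart. Origin: centre of the underside, z up through the well. A seated flask's origin lies 10 mm above this origin, on its axis.
- block_250: fixed round red heating block for the 250 ml flask, 112 mm wide, 42 mm tall, a bowl-shaped well in its top that fits the 85 mm bulb. Stands on a white 275 mm square hotplate whose top is 52 mm above the worktop; neighbouring wells are 122 mm apart. Origin: centre of the underside, z up through the well. A seated flask's origin lies 10 mm above this origin, on its axis.
- wash_bottle: bystander: squeeze wash bottle with red cap and bent spout, 230 mm tall, standing behind the work; origin on its underside, 21 mm from the bottle's axis (which lies at -y). Leave it alone.
- beaker: bystander: small glass beaker, about 60 mm across and 72 mm tall, standing behind the work; origin on its underside, 21 mm from the bottle's axis (which lies at -y). Leave it alone.
There are look-alikes about, which are no part of the job. Leave any pink or red look-alike of the flask_25 alone.

How it is judged (in metres and radians):
At the end, for the whole second after the job is handed in: Each of the four flasks is in the heating block of its own size and colour: its origin within 12 mm of the block's axis and 6 to 14 mm above the block's origin (seated is 10 mm), neck within 0.3 rad of vertical, at rest and touched by no finger (horizontal distance between flask_25 and block_25 below 0.012 m and z of flask_25 in the frame of block_25 between 0.006 and 0.014 m and angle between each of flask_25, flask_50, flask_100, flask_250's own z axis and vertical below 0.3 rad and linear speed of each of flask_25, flask_50, flask_100, flask_250 below 0.02 m/s and contact force between each of flask_25, flask_50, flask_100, flask_250 and the fingers below 0.1 N and horizontal distance between flask_50 and block_50 below 0.012 m and z of flask_50 in the frame of block_50 between 0.006 and 0.014 m and horizontal distance between flask_100 and block_100 below 0.012 m and z of flask_100 in the frame of block_100 between 0.006 and 0.014 m and horizontal distance between flask_250 and block_250 below 0.012 m and z of flask_250 in the frame of block_250 between 0.006 and 0.014 m).
It fails at once if a flask is rammed hard (over 100 N) into its heating block (contact force between flask_25 and block_25 above 100 N or contact force between flask_50 and block_50 above 100 N or contact force between flask_100 and block_100 above 100 N or contact force between flask_250 and block_250 above 100 N).
It fails at once if a flask is dropped (moves faster than 0.6 m/s while no finger touches it) ((contact force between flask_25 and the fingers below 0.05 N and linear speed of flask_25 above 0.6 m/s) or (contact force between flask_50 and the fingers below 0.05 N and linear speed of flask_50 above 0.6 m/s) or (contact force between flask_100 and the fingers below 0.05 N and linear speed of flask_100 above 0.6 m/s) or (contact force between flask_250 and the fingers below 0.05 N and linear speed of flask_250 above 0.6 m/s)).
It fails at once if a flask is tipped over (more than 0.9 rad) (angle between any of flask_25, flask_50, flask_100, flask_250's own z axis and vertical above 0.9 rad).
It fails at once if the wash bottle is pushed more than 25 mm from its place (distance of wash_bottle from where it was at the start of the episode above 0.025 m).
It fails at once if the beaker is pushed more than 25 mm from its place (distance of beaker from where it was at the start of the episode above 0.025 m).
It also fails if it takes over 104 s, if anything falls off the work surface, if the arm or the gripper's body presses on something with over 40 N, if the wrist force passes 120 N, or if a joint passes its speed limit or range.

### The arm

A 6-joint arm with a two-finger parallel gripper is mounted at the origin on a cart in front of the work surface, level with it; the furniture and walls round the work are solid. World frame = base frame: x ahead of the robot, y to its left, z up, the work surface at z = 0. Lengths are in mm, angles in rad, forces in N, time in s.
With the tool pointing down it reaches from about 275 to 825 mm from the base axis. Payload 5.2 kg.
Tool frame: the origin (TCP) lies between the finger pads, 19 mm behind the fingertips; this is the grasp point; z points along the fingers, y is the line along which they close (so a half turn about z gives the same grasp; the last joint's range is limited). The gripper opens to 93 mm and grips with 3 to 60 N. Pads are 15 mm wide; open, the fingers measure 128 mm over their backs; the gripper's body (75 mm by 188 mm) begins 65 mm behind the grasp point.
Start: joints at [0.994, 0.259, 1.535, -0, 1.348, -0.203], TCP at [200.814, 512.034, 237.453] pointing down, gripper open.
Joint ranges: [-3.14, 3.14], [-0.91, 2.08], [0.19, 2.58], [-1.22, 4.36], [0.22, 2.71], [-3.12, 3.12]. Speed limits (rad/s): [2.57, 2.57, 3.14, 3.14, 3.14, 3.14].

### API

Orientations are given as [roll, pitch, yaw] about the fixed x, y, z axes, in that order (R = Rz(yaw) Ry(pitch) Rx(roll)).
In Python, from bench import robot gives the robot as it stands. The module is installed in compiled form; this text tells all that it offers. Calls block until the motion is done:
- robot.move_ptp(position, orientation): joint-space move of the TCP to a pose.
- robot.move_linear(position, ori=None, speed=150, f_stop=None): straight line of the TCP; ori=None keeps the orientation; speed is the mean speed in mm/s. With f_stop (N) it stops when the force on the tool has changed by that much, and returns True; else False.
- robot.move_j(angles): joint-space move.
- robot.move_gripper(opening): opening from 0.0 (shut) to 1.0 (fully open); the grip force is fixed at half the most; returns when the fingers have stopped.
- robot.sleep(seconds).
- robot.inverse_kinematics(position, orientation): joint angles nearest the present ones, or None.
- robot.get_image(name): name is "scene" or "top" or "wrist"; returns a dict with "img" (400x640x3 uint8, blue, green, red), "fovy" (degrees; the focal length in pixels is half the picture's height over the tangent of half this angle, whatever the lens; pixels are square), "cx", "cy" (the principal point, pixels), "eye" and "orientation" of the camera in the world. Camera axes: x right, y down, z forward; pixel columns grow to the right and rows downward; lengths in mm; the calibration is good to about 2 mm. The wrist camera is an equidistant fisheye: a pixel r from the principal point sees the ray r / f radians off the axis. A picture is of the moment at which its call begins. There is no depth.
A pose or a line that the arm cannot do raises robot.MotionError and nothing moves.
- robot.hand_in(): hands the job in; it is judged then, once.
Readings, each from a call of its own:
- robot.current_t(): time.
- robot.current_qpos(): joint angles.
- robot.current_joint_vel(): joint speeds.
- robot.current_joint_efforts(): joint torques, N m.
- robot.current_tcp_pos(): TCP position.
- robot.current_eef_rot(): TCP orientation.
- robot.current_contact_force(): force on the tool from outside, world axes, zero at the start.
- robot.current_ft_torque(): the same for the moment, N m.
- robot.current_gripper_width(): opening from 0.0 (shut) to 1.0 (fully open).
- robot.current_finger_force(): force on a finger pad.
Only numpy, scipy, OpenCV 4.12 (cv2) and the standard library are available. Lean on these libraries where they do the work, as an engineer would, in place of code of your own. Each camera call takes 0.05 s, during which the arm holds its last target. There are 200 camera calls.

## Working session

There is one attempt and no reset: what is moved stays moved. The work goes in short steps, each a Python script; the robot and the scene stay as the last script left them, time stands still between calls to the robot, and variables do not carry over. Pictures are saved under pics/ and viewed, at most 14 in all, crops included, and the job is handed in when it is done.

```bash
mkdir -p pics; python3 - <<'E'
from bench import robot
import cv2,json
for n in("scene","top"):
    d=robot.get_image(n); cv2.imwrite(f"pics/{n}0.png",d["img"])
    print(n,d["fovy"],d["cx"],d["cy"],d["eye"],d["orientation"])
print(robot.current_t(),robot.current_eef_rot())
E
```

```text
scene 57.006177117180385 319.9661827965646 201.35960635099255 [ -21.07443783 -311.32160528  808.39168828] [-2.4290915   0.01678735 -1.04961889]
top 44.858661519984274 321.07758743777816 198.85356382770686 [ 398.50001616   11.53365125 1220.34418296] [-3.03227177e+00  2.89780278e-03 -1.56046286e+00]
0.1 [-3.14002961e+00 -3.35250863e-04  2.76778588e+00]
```

View pics/top0.png

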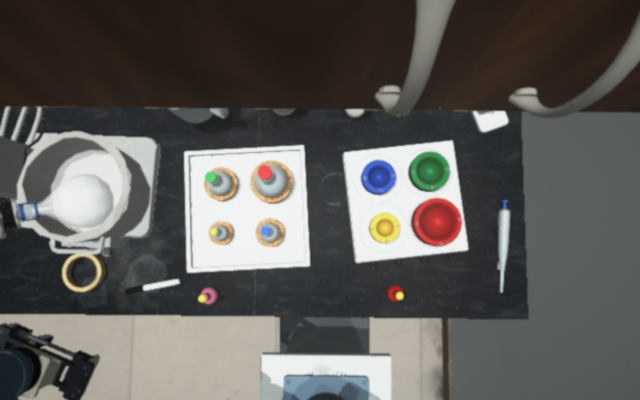

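View pics/scene0.png

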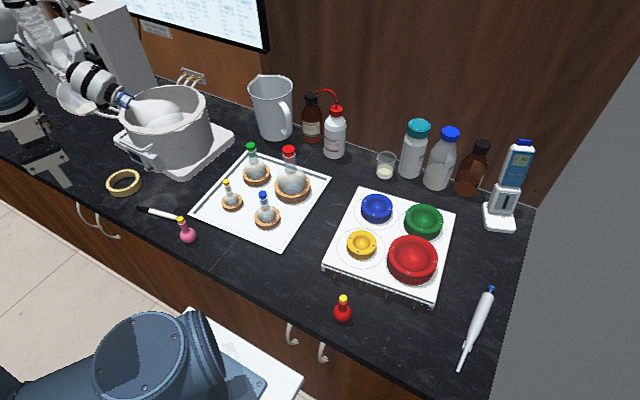

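The top view shows the stoppers at green (211,177), red (265,172), yellow (215,232) and blue (266,231). The blocks are at blue (379,177), green (429,171), yellow (385,228) and red (437,221). The look-alikes are at (207,296) and (397,294). The wash bottle and beaker stand behind the work.

```bash
cat > vis.py <<'E'
import numpy as np,cv2
from scipy.spatial.transform import Rotation as R
def ray(d,u,v):
    f=200/np.tan(np.radians(d["fovy"]/2)); r=R.from_euler('xyz',d["orientation"]).apply([(u-d["cx"])/f,(v-d["cy"])/f,1])
    return np.array(d["eye"]),r/np.linalg.norm(r)
def plane(d,u,v,z):
    e,r=ray(d,u,v); return e+r*(z-e[2])/r[2]
def tri(a,b):
    A=0;B=0
    for e,r in(a,b):
        P=np.eye(3)-np.outer(r,r); A=A+P; B=B+P@e
    return np.linalg.solve(A,B)
HUE={"yellow":[(20,35)],"blue":[(105,128)],"green":[(50,85)],"red":[(0,6),(174,180)]}
def blobs(img,c,smin=130,vmin=50):
    h=cv2.cvtColor(img,cv2.COLOR_BGR2HSV); m=0
    for a,b in HUE[c]: m=m|cv2.inRange(h,(a,smin,vmin),(b,255,255))
    out=[]
    for k in cv2.findContours(m,cv2.RETR_EXTERNAL,cv2.CHAIN_APPROX_NONE)[0]:
        if len(k)<6: continue
        k=cv2.convexHull(k); M=cv2.moments(k)
        if M["m00"]>12: out.append((M["m10"]/M["m00"],M["m01"]/M["m00"],M["m00"],cv2.boundingRect(k)))
    return out
E
python3 - <<'E'
from bench import robot
from vis import *
np.set_printoptions(precision=1,suppress=True)
D={n:robot.get_image(n) for n in("top","scene")}
st={"yellow":(92,14,25),"blue":(107,15,29),"green":(126,16,34),"red":(160,18,42)}
near={"top":{"yellow":((215,232),(385,228)),"blue":((266,231),(379,177)),"green":((211,177),(429,171)),"red":((265,172),(437,221))},
"scene":{"yellow":((227,184),(361,244)),"blue":((263,198),(376,207)),"green":((251,148),(423,220)),"red":((289,151),(412,258))}}
for c,(h,s,b) in st.items():
  rs=[[],[]]
  for n,d in D.items():
    bl=blobs(d["img"],c)
    for i in(0,1):
      q=near[n][c][i]; k=min(bl,key=lambda k:np.hypot(k[0]-q[0],k[1]-q[1]))
      z=(7+h-s/2) if i==0 else 52+b/2
      print(c,n,"flask block".split()[i],np.round(k[:3],1),k[3],plane(d,k[0],k[1],z)); rs[i].append(ray(d,*k[:2]))
  print("   tri",tri(*rs[0]),7+h-s/2,tri(*rs[1]),52+b/2)
a=D["top"]["img"][140:275,175:475]; b=D["scene"]["img"][130:310,190:460]
cv2.imwrite("pics/c.png",cv2.resize(a,None,fx=2.6,fy=2.6,interpolation=2))
E
```

```text
yellow top flask [212.9 231.2  19.5] (210, 229, 7, 5) [444.1 267.1  92. ]
yellow top block [384.1 227.6 612.5] (370, 214, 29, 28) [ 457.8 -134.7   64.5]
yellow scene flask [225.6 181.9  25.5] (223, 179, 6, 7) [446.  265.6  92. ]
yellow scene block [360.9 242.7 578. ] (347, 230, 29, 25) [ 463.4 -133.4   64.5]
   tri [444.9 266.1  92.6] 92.0 [ 457.9 -134.5   72.1] 64.5
blue top flask [265.5 230.6  40. ] (262, 227, 8, 8) [446.1 142.9 106.5]
blue top block [378.  176.9 820. ] (362, 161, 33, 33) [ 579.7 -120.2   66.5]
blue scene flask [262.1 194.4  39. ] (259, 191, 7, 8) [447.5 142.7 106.5]
blue scene block [375.7 206.4 627.5] (361, 194, 31, 26) [ 584.4 -117.9   66.5]
   tri [446.4 142.4 107.6] 106.5 [ 578.7 -119.5   73.4] 66.5
green top flask [210.6 176.9  60. ] (206, 173, 10, 9) [566.7 269.  125. ]
green top block [ 429.3  170.8 1040.5] (411, 153, 38, 37) [ 595.4 -243.4   69. ]
green scene flask [250.  145.7  58. ] (245, 142, 10, 9) [569.8 269.8 125. ]
green scene block [423.9 218.2 825.5] (405, 204, 38, 29) [ 605.9 -241.2   69. ]
   tri [566.7 267.8 128.1] 125.0 [ 593.6 -241.5   82.6] 69.0
red top flask [264.6 172.  130.5] (258, 166, 14, 13) [573.9 141.8 158. ]
red top block [ 436.6  221.6 1712. ] (413, 199, 48, 46) [ 472.8 -257.9   73. ]
red scene flask [288. 150. 121.] (282, 144, 13, 13) [576.  142.1 158. ]
red scene block [ 411.7  259.3 1962.5] (387, 235, 51, 50) [ 473.1 -257.9   73. ]
   tri [573.9 141.1 160. ] 158.0 [ 472.8 -257.8   73.3] 73.0
```

View pics/c.png

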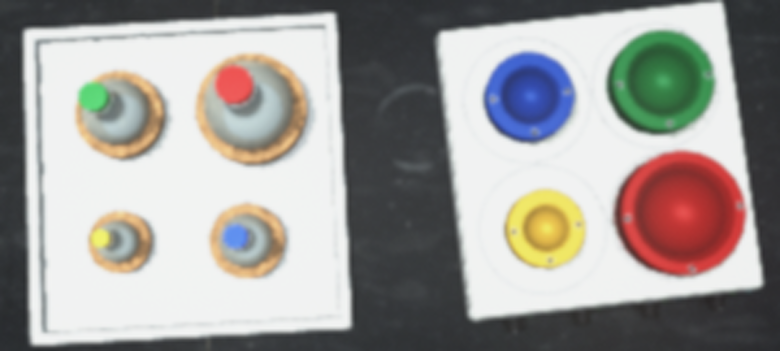

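The crop shows all four flasks standing about upright in their corks and the block rims cleanly masked. I'll fit the block square (122 mm pitch) at rim height and move the yellow flask first.

```bash
cat > act.py <<'E'
from bench import robot
from vis import *
np.set_printoptions(precision=1,suppress=True)
PI=np.pi; OR=[PI,0,PI]
F={"yellow":(445,266.3,66,25),"blue":(446.8,142.8,80,29),"green":(568.2,269.4,98,34),"red":(575,142,130,42)}
px={"yellow":(384.1,227.6),"blue":(378,176.9),"green":(429.3,170.8),"red":(436.6,221.6)}
def blocks():
    d={"fovy":44.858661519984274,"cx":321.07758743777816,"cy":198.85356382770686,"eye":[398.50001616,11.53365125,1220.34418296],"orientation":[-3.03227177,2.89780278e-03,-1.56046286]}
    cs=list(px); P=np.array([plane(d,*px[c],52+F[c][3])[:2] for c in cs])
    M=61*np.array([[-1,1],[1,1],[1,-1],[-1,-1]]); q=P-P.mean(0)
    U,_,V=np.linalg.svd(q.T@M); fit=M@(U@V).T+P.mean(0)
    return dict(zip(cs,fit)),P-fit
def pick(c):
    x,y,g,_=F[c]; up=max(g+200,robot.current_tcp_pos()[2])
    robot.move_gripper(1.0)
    robot.move_ptp([x,y,g+200],OR)
    robot.move_linear([x,y,g+7],speed=150)
    robot.move_gripper(0.0); print(c,"grip",robot.current_gripper_width()*93,robot.current_finger_force())
    robot.move_linear([x,y,g+40],speed=80)
    robot.move_linear([x,y,g+200],speed=180); print(" w",robot.current_gripper_width()*93,robot.current_t())
def place(c,dx=0,dy=0):
    g=F[c][2]; x,y=blocks()[0][c]+[dx,dy]
    robot.move_linear([x,y,g+200],OR,speed=200); robot.sleep(.3)
    robot.move_linear([x,y,g+62+15],speed=120); robot.sleep(.2)
    s=robot.move_linear([x,y,g+62-2],speed=20,f_stop=6)
    p=robot.current_tcp_pos(); print(" stop",s,"origin z",p[2]-g,robot.current_contact_force())
def release(c):
    robot.move_gripper(1.0); p=robot.current_tcp_pos(); robot.sleep(.3)
    robot.move_linear([p[0],p[1],F[c][2]+200],speed=180); print(" t",robot.current_t())
E
python3 - <<'E'
from act import *
b,r=blocks(); print(b,r)
p=robot.current_tcp_pos(); robot.move_linear([p[0],p[1],320])
pick("yellow"); place("yellow")
for n in("top","scene"): 
    d=robot.get_image(n); cv2.imwrite(f"pics/{n}1.png",d["img"])
d=robot.get_image("wrist"); cv2.imwrite("pics/w1.png",d["img"])
E
python3 -c "
import cv2
a=cv2.imread('pics/scene1.png')[110:310,180:460];b=cv2.imread('pics/w1.png')
cv2.imwrite('pics/m1.png',cv2.vconcat([cv2.resize(a,(500,357)),cv2.resize(b,(500,240),interpolation=cv2.INTER_AREA)]))"
```

```text
{'yellow': array([ 456.9, -132.7]), 'blue': array([ 578. , -118.3]), 'green': array([ 592.4, -239.4]), 'red': array([ 471.3, -253.9])} [[ 0.4 -0.4]
 [-0.6 -0.3]
 [-0.1 -0.1]
 [ 0.3  0.8]]
yellow grip 17.645935492000604 29.814716577529907
 w 17.369472471304643 6.6417
 stop True origin z 62.205947609227564 [ 1.7 -0.6  0.2]
```

View pics/m1.png

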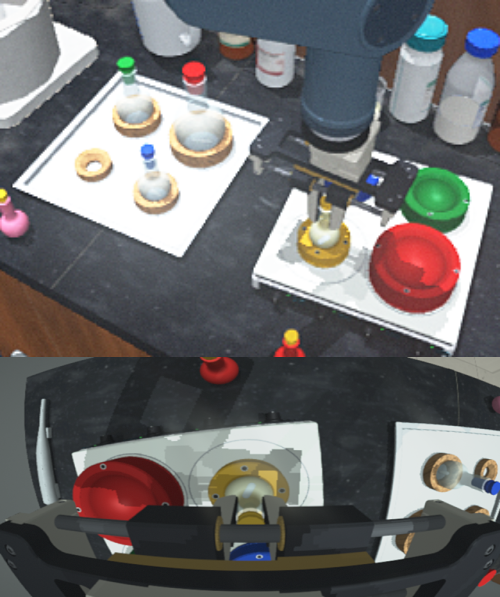

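The picture shows the yellow flask centred in its block and upright, and contact stopped the descent at 62.2 mm (seated is 62). I'll release it and move blue the same way.

```bash
python3 - <<'E'
from act import *
release("yellow"); pick("blue"); place("blue"); release("blue")
pick("green")
d=robot.get_image("scene"); cv2.imwrite("pics/s2.png",cv2.resize(d["img"][110:310,160:480],None,fx=2.2,fy=2.2))
E
```

```text
t 13.8167
blue grip 22.697633906015856 29.9911630153656
 w 22.297293774040007 19.25
 stop True origin z 62.798455951761156 [ 0.9 -2.2  0.5]
 t 25.6417
green grip 27.507807888269245 29.901098012924194
 w 27.888710511573855 31.3917
```

View pics/s2.png

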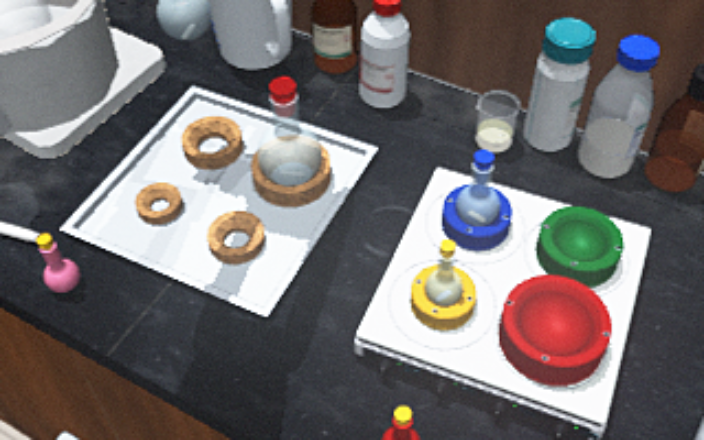

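The yellow and blue flasks stand upright in their wells, and the bystanders have not moved. Green is in the gripper, so green and then red go next.

```bash
python3 - <<'E'
from act import *
place("green"); release("green"); pick("red"); place("red"); release("red")
p=robot.current_tcp_pos(); robot.move_ptp([400,150,330],OR)
a=robot.get_image("scene")["img"][110:310,160:480]; b=robot.get_image("top")["img"][90:290,170:490]
cv2.imwrite("pics/s3.png",cv2.resize(cv2.vconcat([a,b]),None,fx=1.45,fy=1.45))
T=robot.get_image("top")
st={"yellow":(92,14),"blue":(107,15),"green":(126,16),"red":(160,18)}
for c,(h,s) in st.items():
    print(c,blocks()[0][c],[plane(T,k[0],k[1],62+h-s/2)[:2] for k in blobs(T["img"],c) if 345<k[0]<470 and 140<k[1]<260])
E
```

```text
stop True origin z 62.966704005871264 [ 1.3 -1.2  2.4]
 t 38.8583
red grip 33.66570094072185 29.961176812648773
 w 33.46958941731331 44.5
 stop True origin z 63.725045125022746 [ 1.5 -1.   1.5]
 t 51.3
yellow [ 456.9 -132.7] [array([ 453.7, -124.2])]
blue [ 578.  -118.3] [array([ 564.8, -109.3])]
green [ 592.4 -239.4] [array([ 551.9, -199.6]), array([ 556.6, -244.2]), array([ 596.1, -216.8])]
red [ 471.3 -253.9] [array([ 463.7, -225.1])]
```

View pics/s3.png

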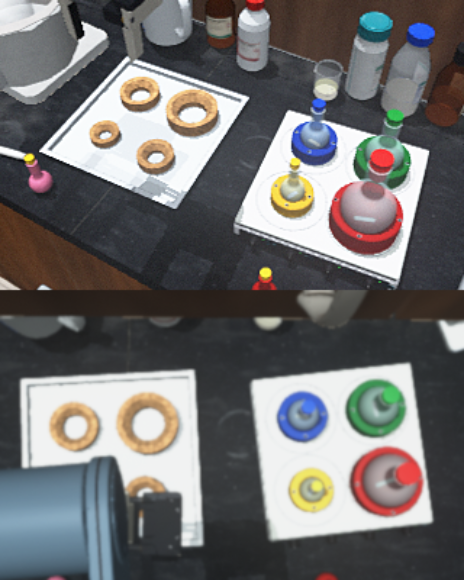

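All four flasks look seated and upright. A quick numeric check of the red and green stoppers, then hand in.

```bash
python3 - <<'E'
from act import *
T=robot.get_image("top")
for c,u,v,z in(("red",450.7,214.8,213),("green",439.7,163.8,180)):
    print(c,blocks()[0][c],plane(T,u,v,z))
for c,u,v,z in(("red",160+381/1.45,110+159/1.45,213),("green",160+394/1.45,110+118/1.45,180)):
    print(plane(robot.get_image("scene"),u,v,z))
robot.sleep(.5); print(robot.current_t())
E
```

```text
red [ 471.3 -253.9] [ 478.3 -254.7  213. ]
green [ 592.4 -239.4] [ 592.  -241.6  180. ]
[ 479.  -254.1  213. ]
[ 595.2 -240.9  180. ]
53.6167
```

```bash
python3 -c "
from bench import robot
print(robot.hand_in())"
```

```text
the job is handed in; nothing more can be done
None
```

I set all four flasks into their matching heating blocks, let go of them and handed the job in at about 54 s. The last pictures show them seated and near vertical (red leans about 0.06 rad) with the wash bottle and beaker untouched; `hand_in()` gave no verdict.

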